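# Block and bleed the dial gauge

### The job

The round dial gauge has finished its check and is about to be taken off its stand. With one fingertip, or with the fingers held shut like one, and gripping nothing, push its isolating-valve lever (on the supply-tube side) fully shut to the stop, and only then push its vent-valve lever (on the silencer side) fully open to the stop; both levers finish pointing to the front of the stand. Do not lift the stand or shove it about, and leave the box-shaped digital gauge's stand and the other things on the bench as they are.

Things in the scene. Friction and masses are not known exactly. Their poses are not given: they have to be found in the camera images.
- dial: Stand of the ROUND dial gauge, loose on the bench, about 4.6 kg. Dark steel base plate 165 x 260 x 10 mm (x -60 to +105); on it a steel manifold block 36 x 170 mm, top 66 mm above the bench, with a lever valve near each end. Origin: bench level under the block's middle. x = to its back, y = to the vent side, z up. Front (-x, gauge face) faces the robot within 0.3 rad.
- dial_iso (a joint): Isolating-valve lever (valve on the supply-tube side, -y). 0 = open: lever in line with the block, pointing outward along the stand's -y. 1.571 = shut, at its stop: lever pointing to the stand's front (-x). Starts at 0 to 0.35. Shutting turns it clockwise seen from above. Friction only, about 4 N at the push point: it stays where it is left.
- dial_vent (a joint): Vent-valve lever (valve with the silencer, +y side). 0 = shut: lever pointing outward along the stand's +y. 1.571 = open, at its stop: lever in line with the silencer, pointing to the stand's front (-x). Starts at 0 to 0.04. Opening turns it counter-clockwise seen from above. Friction as the other lever.
- dial_iso_pivot (a point): Point on the turning axis of the isolating lever, at the lever's mid-height, 86 mm above the bench, 58 mm to the -y side of the gauge neck. Fixed to the stand.
- dial_vent_pivot (a point): Point on the turning axis of the vent lever, at the lever's mid-height, 86 mm above the bench, 58 mm to the +y side of the gauge neck. Fixed to the stand.
- dial_iso_push (a point): Push point on the isolating lever: middle of its bare-metal hand grip's width and height, 78 mm from the pivot. Grip 16 mm wide, 14 mm high (79 to 93 mm above the bench), from 34 to 100 mm (tip) from the pivot. Clear below it down to 66 mm above the bench. Turns with the lever; axes = the stand's at joint 0, so y runs along the lever, x across.
- dial_vent_push (a point): Push point on the vent lever: the same place on an identical grip, 78 mm from its pivot. Turns with the lever; axes = the stand's at joint 0, so y runs along the lever, x across.
- dial_gauge (a point): Centre of the round steel dial gauge, 158 mm above the bench over the stand's origin: 100 mm across, 36 mm deep (x -24 to +18), from 108 to 208 mm high, on a brass neck 17 mm thick. White face to the stand's -x; its needle drops to zero as the vent opens.
- dial_bottle (a point): Middle of the steel supply bottle lying along y behind the block (52 mm across, top 70 mm above the bench); its 8 mm tube bends round at the stand's -y end into the block: this marks the supply side.
- dial_silencer (a point): Tip of the small bronze vent silencer, 16 mm thick, sticking out of the block's back face 58 mm to the stand's +y side, 47 mm above the bench: this marks the vent side.
- digi: Stand of the digital gauge: the same base, block, bottle and levers, but it carries a BOX-shaped grey gauge head 112 mm wide, 96 mm high, 46 mm deep (110 to 206 mm above the bench). To be left alone. Origin and axes as for the dial stand. Which stand is on the left varies.
- digi_iso_pivot (a point): Axis of the digital stand's isolating lever, 86 mm above the bench.
- digi_vent_pivot (a point): Axis of the digital stand's vent lever, 86 mm above the bench.
- digi_iso_push (a point): Point on the digital stand's isolating lever, 78 mm from its pivot; it points outward along that stand's -y, within 0.35 rad.
- digi_vent_push (a point): Point on the digital stand's vent lever, 78 mm from its pivot; it points outward along that stand's +y.
- blank_plug: Loose brass blanking plug 24 mm across, 24 mm high, standing on the front of the dial stand's base plate. Origin under its middle.
- adapter: Loose brass pipe adapter 34 mm across, 45 mm high, standing on the bench in front of and between the stands. Origin under its middle.
- tape_spool: Loose white spool of thread tape lying flat, 58 mm across, 20 mm high. Origin under its middle.
- wrench: Loose adjustable wrench with green handle, 220 mm long, 12 mm high, lying in front of the stands.
- multimeter: Loose orange multimeter 170 x 85 x 40 mm, lying behind the stands.
- spare_gauge: Loose small dial gauge 64 mm across, lying on its back in front of the stands on the left.
- soap_bottle: Loose green bottle 52 mm across, 140 mm high, behind the stands on the left.

How it is judged:
By the outcome, as a careful person would: the job done as asked, in the order asked, and still so for the second after the job is handed in, with the robot touching nothing.
It also fails if it takes over 58 s, if anything falls off the work surface, if the arm or the gripper's body presses on something with over 40 N, if the wrist force passes 120 N, or if a joint passes its speed limit or range.

### The arm

A 6-joint arm with a two-finger parallel gripper is mounted at the origin on the work surface. World frame = base frame: x ahead of the robot, y to its left, z up, the work surface at z = 0. Lengths are in m, angles in rad, forces in N, time in s.
With the tool pointing down it reaches from about 0.375 to 0.9 m from the base axis. Payload 3.1 kg.
Tool frame: the origin (TCP) lies between the finger pads; the fingertips stand 17 mm ahead of it and the grasp point (between the pads) lies 2 mm behind it (robot.nose_length is the distance from the TCP to the fingertips, in m); z points along the fingers, y is the line along which they close (so a half turn about z gives the same grasp; the last joint's range is limited). The gripper opens to 87 mm and grips with 3 to 60 N. Pads are 19 mm wide; open, the fingers measure 117 mm over their backs; the gripper's body (75 mm by 190 mm) begins 51 mm behind the grasp point.
Start: joints at [-1.339, 0.527, 1.433, -0, 1.181, -0.178], TCP at [0.25, -0.573, 0.24] pointing down, gripper open.
Joint ranges: [-3.08, 3.08], [-0.75, 2.2], [0.22, 2.44], [-1.43, 4.57], [0, 2.65], [-2.85, 2.85]. Speed limits (rad/s): [2.79, 2.79, 3.14, 3.14, 3.14, 3.14].

### API

Orientations are given as a unit quaternion [x, y, z, w].
In Python, from rig import robot, cams gives the robot as it stands.
- The arm moves only by the shell command python3 -m pendant 'ROWS' [FORCE]. ROWS is JSON, a list of rows, each an object with "jaw": the opening, from 0 (shut) to 1 (fully open); "linear": the shift along the tool's x, y, z in cm, a list of three; "twist": the turn about the tool's z in degrees. A call has 1 to 12 rows; each row shifts and turns the commanded pose from where the row before left it, along the tool's axes as they then stand; what a row does not reach is not made up. A row lasts 1/12 s, in which the tool goes at most 41.7 mm and 7.16 degrees, less where a joint would pass 70% of its speed; a pose out of reach is approached as far as the arm can. A call is refused whole if a number of a shift passes 4.17 or a number of a turn 7.16, either way. A call with a gripper value outside its range is refused whole. The fingers move at their own pace and stop on an object; FORCE is the grip in N (left out, the last holds). Time passes only in rows, so rows that do not move let the fingers close. It gives the time, the measured TCP pose, the force, the opening and the grip force at its end, in the units of the state.
- robot.get_obs(): the state, without advancing time (a new reading comes with each control period).
- cams.camera(name): name is "side" or "top" or "wrist"; returns a dict with "color" (400x640x3 uint8, blue, green, red), "depth" (400x640 float32, m along the optical axis (not along the pixel's ray), 0 where there is no reading), "fov_y" (degrees; the focal length in pixels is half the picture's height over the tangent of half this angle, whatever the lens; pixels are square), "cx", "cy" (the principal point, pixels), "k1" (the pictures are not rectified: a ray, as slopes to the right and down, at radius r is drawn at 1 + k1 r^2 times it, then the intrinsics apply), "view" (4x4, takes a point from world to camera coordinates). Camera axes: x right, y down, z forward; pixel columns grow to the right and rows downward; lengths in m; the calibration is good to about 2 mm. A picture is of the moment at which its call begins.
- robot.hand_in(): hands the job in; it is judged then, once.
The state is a dict: "time": time; "q": joint angles; "joint_velocities": joint speeds; "joint_torque": joint torques, N m; "position": TCP position; "tool_rot": TCP orientation; "ft_force": force on the tool from outside, world axes, zero at the start; "moment": the same for the moment, N m; "grip_width": finger opening in m; "grip_force": force on a finger pad.
Only numpy, scipy, OpenCV 4.12 (cv2) and the standard library are available. Lean on these libraries where they do the work, as an engineer would, in place of code of your own. Each camera call takes 0.05 s, during which the arm holds its last target. There are 200 camera calls.

## Working session

There is one attempt and no reset: what is moved stays moved. The work goes in short steps, Python scripts to look and compute and a shell command to move; the robot and the scene stay as the last step left them, time stands still between calls to the robot, and variables do not carry over. Pictures are saved under pics/ and viewed, at most 10 in all, crops included, and the job is handed in when it is done.

```bash
mkdir -p pics
cat > h.py <<'E'
import numpy as np,cv2
from rig import robot,cams
def K(c):
    f=200/np.tan(np.radians(c['fov_y'])/2); return f
def pix2w(c,u,v,z=None):
    f=K(c); d=np.array([(u-c['cx'])/f,(v-c['cy'])/f]); s=d.copy()
    for _ in range(20): s=d/(1+c['k1']*(s@s))
    V=np.linalg.inv(c['view']); r=V[:3,:3]@np.array([s[0],s[1],1]); o=V[:3,3]
    if z is None: return o+r*c['depth'][int(round(v)),int(round(u))]
    return o+r*(z-o[2])/r[2]
def w2pix(c,p):
    q=c['view'][:3,:3]@np.array(p)+c['view'][:3,3]; s=q[:2]/q[2]; s=s*(1+c['k1']*(s@s)); return s*K(c)+[c['cx'],c['cy']]
E
python3 - <<'E'
from h import *
import pickle
for n in ['top','side']:
    c=cams.camera(n); pickle.dump(c,open(n+'.pkl','wb')); cv2.imwrite(f'pics/{n}0.png',cv2.resize(c['color'],(800,500),interpolation=cv2.INTER_CUBIC))
    print(n,c['fov_y'],c['k1'],np.linalg.inv(c['view'])[:3].round(3).tolist())
o=robot.get_obs();print(o['tool_rot'],o['position'],o['time'],o['grip_width'])
E
```

```text
top 51.926608423547236 0.015673731013864413 [[-0.01, -0.983, 0.184, 0.421], [-1.0, 0.009, -0.005, 0.015], [0.003, -0.184, -0.983, 0.972]]
side 53.69709574435696 -0.0886482299990691 [[-0.98, -0.122, 0.158, 0.417], [-0.199, 0.531, -0.824, 0.671], [0.017, -0.839, -0.544, 0.579]]
[ 9.78985372e-01  2.03928138e-01 -3.10803845e-05 -9.77577693e-04] [ 0.249436   -0.57237776  0.23865753] 0.1 0.08731412562451496
```

View pics/top0.png

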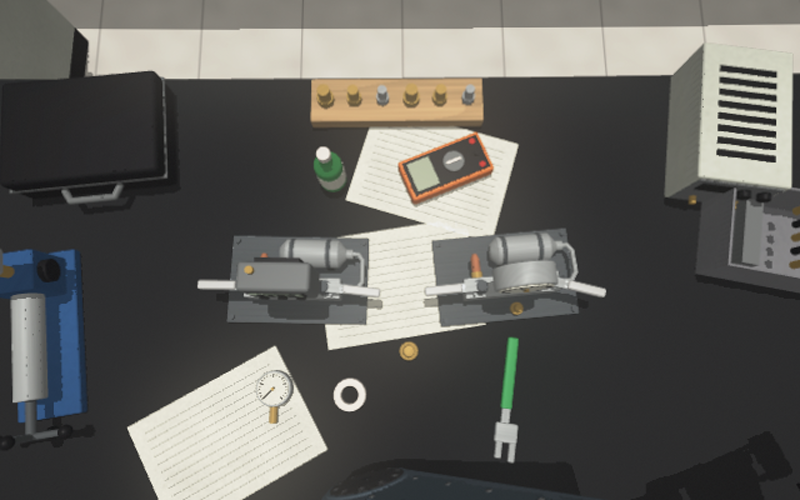

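View pics/side0.png

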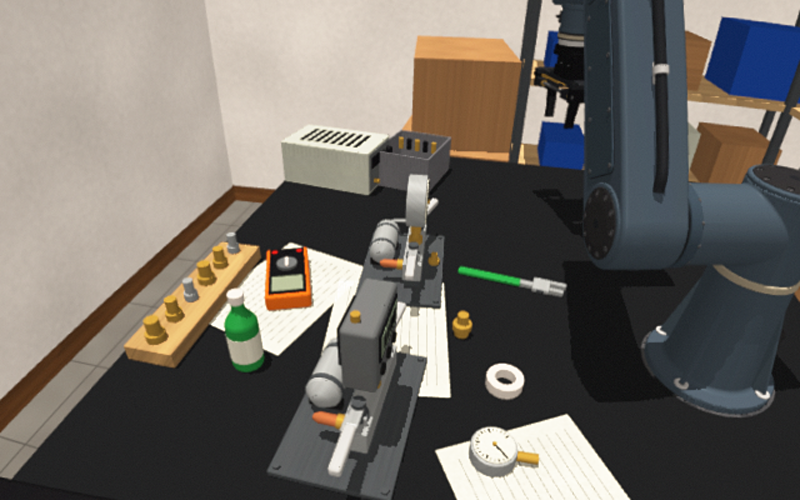

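The dial stand is on the right in the top view: vent tip at about (427,291), iso tip at (604,293), silencer at (475,265), and the tube on the right. I'll enlarge that area.

Run:
```python
from h import *
import pickle
c=pickle.load(open('top.pkl','rb'))
cv2.imwrite('pics/crop1.png',cv2.resize(c['color'][170:270,330:490],(800,500),interpolation=cv2.INTER_CUBIC))
```

```text
(no output)
```

View pics/crop1.png

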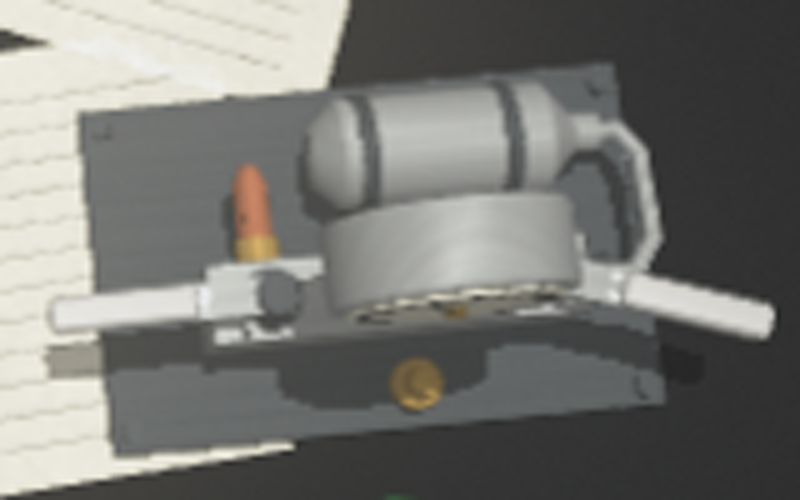

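Crop pixels: plate corners at BL(80,113), FL(115,457), FR(664,403) and BR(614,64). The vent tip is at (50,314), the iso tip at (773,322), and the plug at (417,384).

```bash
cat >> h.py <<'E'
import pickle
def solve():
    c=pickle.load(open('top.pkl','rb'))
    g=lambda x,y,z:pix2w(c,330+(x+.5)/5-.5,170+(y+.5)/5-.5,z)
    P=np.array([g(80,113,.01),g(115,457,.01),g(664,403,.01),g(614,64,.01)])[:,:2]
    L=np.array([[.105,.13],[-.06,.13],[-.06,-.13],[.105,-.13]])
    a=L-L.mean(0);b=P-P.mean(0)
    th=np.arctan2((a[:,0]*b[:,1]-a[:,1]*b[:,0]).sum(),(a*b).sum())
    R=np.array([[np.cos(th),-np.sin(th)],[np.sin(th),np.cos(th)]]); o=P.mean(0)-R@L.mean(0)
    return c,g,P,L,th,R,o
E
python3 - <<'E'
from h import *
c,g,P,L,th,R,o=solve()
print(P.round(4).tolist(),th,o,(P-(o+L@R.T)).round(4).tolist())
for n,q,z in [('vent tip',(50,314),.086),('iso tip',(773,322),.086),('plug',(417,384),.034)]:
    p=g(*q,z)[:2]; print(n,p,R.T@(p-o))
print('iso piv',o+R@[0,-.058],'vent piv',o+R@[0,.058])
E
```

```text
[[0.6292, -0.0463], [0.4656, -0.0593], [0.4884, -0.3158], [0.651, -0.3036]] 0.08373025108938496 [ 0.53614365 -0.18313989] [[-0.0007, -0.0015], [0.0002, -0.0007], [0.0012, 0.0019], [-0.0007, 0.0003]]
vent tip [ 0.52375552 -0.02667314] [0.00074097 0.15695464]
iso tip [ 0.51755021 -0.3391995 ] [-0.03157995 -0.15395786]
plug [ 0.49628536 -0.19582074] [-0.04077919 -0.00930298]
iso piv [ 0.54099433 -0.2409367 ] vent piv [ 0.53129297 -0.12534309]
```

```bash
cat >> h.py <<'E'
from scipy.spatial.transform import Rotation
def plan(side,qs,r=.08,s=.025,z=.091,start=None):
    "side -1 iso, +1 vent: tool-frame cm shifts from the measured pose to finger centres at lever angles qs"
    c,g,P,L,th,R,o=solve(); ob=robot.get_obs(); T=Rotation.from_quat(ob['tool_rot']).as_matrix()
    p=ob['position'] if start is None else np.array(start)
    print('t',ob['time'],'tcp',p.round(4),'stand',(R.T@(p[:2]-o)).round(4),'yaw',np.degrees(np.arctan2(T[1,1],T[0,1])),'F',np.round(ob['ft_force'],1))
    ss=np.broadcast_to(s,len(qs))
    for q,si in zip(qs,ss):
        k=np.array([-np.sin(q)*r+si*np.cos(q), side*(.058+r*np.cos(q)+si*np.sin(q))])
        w=np.append(o+R@k,z); print(round(q,3),k.round(4),w.round(4),(T.T@(w-p)*100).round(2)); p=w
E
python3 -m pendant '[{"jaw":0,"linear":[0,0,0],"twist":-6.5},{"jaw":0,"linear":[0,0,0],"twist":-6.5},{"jaw":0,"linear":[0,0,0],"twist":-6.5},{"jaw":0,"linear":[0,0,0],"twist":-6.5},{"jaw":0,"linear":[0,0,0],"twist":0}]' 20
python3 - <<'E'
from h import *
plan(-1,[.318],s=.038,z=.239)
E
```

```text
time: 0.52
position: [0.2495, -0.5726, 0.239]
tool_rot: [0.908, 0.42, 0.0, -0.001]
ft_force: [0.7, 0.6, 0.1]
grip_width: 0.0618
grip_force: 0.0
t 0.5167 tcp [ 0.2495 -0.5726  0.239 ] stand [-0.3182 -0.3641] yaw -40.35255766046521 F [0.7 0.6 0.1]
0.318 [ 0.0111 -0.1459] [ 0.5594 -0.3276  0.239 ] [3.874e+01 7.750e+00 1.000e-02]
```

```bash
python3 -m pendant '[{"jaw":0,"linear":[3.5,0.7,0],"twist":0},{"jaw":0,"linear":[3.5,0.7,0],"twist":0},{"jaw":0,"linear":[3.5,0.7,0],"twist":0},{"jaw":0,"linear":[3.5,0.7,0],"twist":0},{"jaw":0,"linear":[3.5,0.7,0],"twist":0},{"jaw":0,"linear":[3.5,0.7,0],"twist":0},{"jaw":0,"linear":[3.5,0.7,0],"twist":0},{"jaw":0,"linear":[3.5,0.7,0],"twist":0},{"jaw":0,"linear":[3.5,0.7,0],"twist":0},{"jaw":0,"linear":[3.5,0.7,0],"twist":0},{"jaw":0,"linear":[3.5,0.7,0],"twist":0},{"jaw":0,"linear":[0,0,0],"twist":0}]'
python3 - <<'E'
from h import *
plan(-1,[.318],s=.038,z=.120)
c=cams.camera('wrist'); cv2.imwrite('pics/w1.png',c['color'])
E
```

```text
time: 1.52
position: [0.5627, -0.3251, 0.2393]
tool_rot: [0.907, 0.42, 0.002, -0.0]
ft_force: [0.4, -0.2, -0.6]
grip_width: 0.0004
grip_force: 0.0
t 1.5167 tcp [ 0.5627 -0.3251  0.2393] stand [ 0.0146 -0.1437] yaw -40.31000706871822 F [ 0.4 -0.2 -0.6]
0.318 [ 0.0111 -0.1459] [ 0.5594 -0.3276  0.12  ] [-0.44 -0.1  11.92]
```

View pics/w1.png

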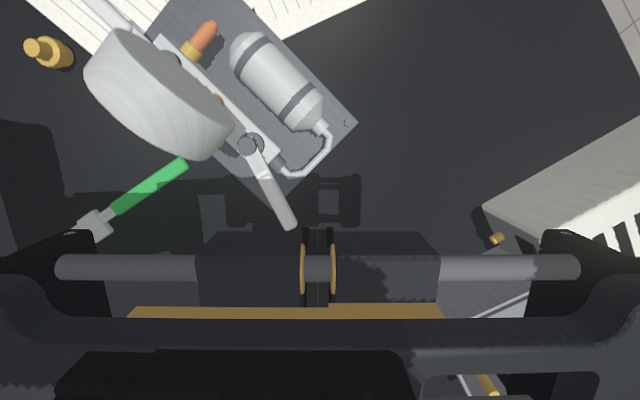

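The wrist view shows the iso lever with its tip at (290,224) and its pivot at (250,145). The shut fingers sit at (318,240), clear of the lever on its back side.

```bash
python3 - <<'E'
from h import *
c=cams.camera('wrist'); _,_,_,_,th,R,o=solve()
for p in [(290,224),(250,145)]:
    w=pix2w(c,*p,.088);print(w.round(4),R.T@(w[:2]-o))
E
python3 -m pendant '[{"jaw":0,"linear":[-0.4,-0.1,3],"twist":0},{"jaw":0,"linear":[0,0,3],"twist":0},{"jaw":0,"linear":[0,0,3],"twist":0},{"jaw":0,"linear":[0,0,2.9],"twist":0},{"jaw":0,"linear":[0,0,1.5],"twist":0},{"jaw":0,"linear":[0,0,1.4],"twist":0},{"jaw":0,"linear":[0,0,0],"twist":0}]'
python3 - <<'E'
from h import *
plan(-1,[.318,.6,.9,1.2,1.4,1.5],s=.025)
E
```

```text
[ 0.5134 -0.3369  0.088 ] [-0.03556182 -0.15129535]
[ 0.5393 -0.246   0.088 ] [-0.00210504 -0.06294906]
time: 2.2
position: [0.5514, -0.3322, 0.088]
tool_rot: [0.909, 0.417, -0.002, -0.003]
ft_force: [-0.3, -0.7, -0.2]
grip_width: 0.0001
grip_force: 0.0
t 2.2 tcp [ 0.5514 -0.3322  0.088 ] stand [ 0.0027 -0.1498] yaw -40.67133888547829 F [-0.3 -0.7 -0.2]
0.318 [-0.0013 -0.1418] [ 0.5467 -0.3246  0.091 ] [ 0.28 -0.86 -0.29]
0.6 [-0.0245 -0.1381] [ 0.5232 -0.3229  0.091 ] [-1.4  -1.89  0.01]
0.9 [-0.0471 -0.1273] [ 0.4998 -0.3139  0.091 ] [-0.85 -2.36  0.02]
1.2 [-0.0655 -0.1103] [ 0.4801 -0.2985  0.091 ] [-0.12 -2.5   0.02]
1.4 [-0.0746 -0.0962] [ 0.4699 -0.2853  0.091 ] [ 0.34 -1.64  0.01]
1.5 [-0.078  -0.0886] [ 0.4658 -0.278   0.091 ] [ 0.29 -0.79  0.01]
```

```bash
python3 -m pendant '[{"jaw":0,"linear":[0.3,-0.4,-0.2],"twist":0},{"jaw":0,"linear":[0,-0.4,-0.1],"twist":0},{"jaw":0,"linear":[-0.45,-0.6,0],"twist":0},{"jaw":0,"linear":[-0.45,-0.6,0],"twist":0},{"jaw":0,"linear":[-0.5,-0.7,0],"twist":0},{"jaw":0,"linear":[-0.3,-0.8,0],"twist":0},{"jaw":0,"linear":[-0.3,-0.8,0],"twist":0},{"jaw":0,"linear":[-0.25,-0.8,0],"twist":0},{"jaw":0,"linear":[0,0,0],"twist":0}]'
python3 - <<'E'
from h import *
plan(-1,[1.2,1.4,1.5,1.57],s=.025)
E
```

```text
time: 2.95
position: [0.5011, -0.3133, 0.0947]
tool_rot: [0.908, 0.419, -0.001, -0.001]
ft_force: [0.0, -0.4, 0.3]
grip_width: 0.0005
grip_force: 0.3
t 2.95 tcp [ 0.5011 -0.3133  0.0947] stand [-0.0459 -0.1268] yaw -40.4487895165435 F [ 0.  -0.4  0.3]
1.2 [-0.0655 -0.1103] [ 0.4801 -0.2985  0.091 ] [-0.23 -2.56  0.38]
1.4 [-0.0746 -0.0962] [ 0.4699 -0.2853  0.091 ] [ 0.34 -1.64  0.  ]
1.5 [-0.078  -0.0886] [ 0.4658 -0.278   0.091 ] [ 0.29 -0.78  0.  ]
1.57 [-0.08   -0.0831] [ 0.4634 -0.2726  0.091 ] [ 0.25 -0.53  0.  ]
```

```bash
python3 -m pendant '[{"jaw":0,"linear":[-0.1,-0.7,0.2],"twist":0},{"jaw":0,"linear":[-0.1,-0.6,0.1],"twist":0},{"jaw":0,"linear":[0,-0.6,0],"twist":0},{"jaw":0,"linear":[0,-0.6,0],"twist":0}]'
python3 - <<'E'
from h import *
plan(-1,[1.4,1.5,1.57],s=.025)
c=cams.camera('wrist'); cv2.imwrite('pics/w2.png',c['color'])
E
```

```text
time: 3.28
position: [0.4833, -0.2998, 0.0917]
tool_rot: [0.908, 0.419, 0.001, 0.001]
ft_force: [4.9, -1.5, 0.1]
grip_width: 0.0001
grip_force: 2.2
t 3.2833 tcp [ 0.4833 -0.2998  0.0917] stand [-0.0624 -0.1118] yaw -40.4951079090787 F [ 4.9 -1.5  0.1]
1.4 [-0.0746 -0.0962] [ 0.4699 -0.2853  0.091 ] [ 0.23 -1.97  0.06]
1.5 [-0.078  -0.0886] [ 0.4658 -0.278   0.091 ] [ 0.29 -0.79 -0.  ]
1.57 [-0.08   -0.0831] [ 0.4634 -0.2726  0.091 ] [ 0.25 -0.53 -0.  ]
```

View pics/w2.png

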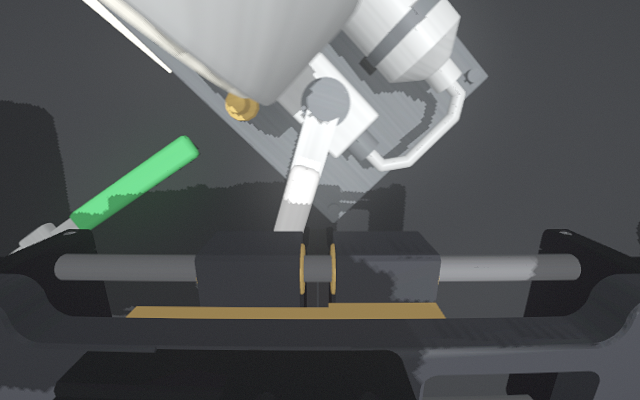

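The fingers are on the lever's back side at (318,235) and pushing with about 5 N. The lever runs from (325,105) to (285,232), and the plug at (242,105) is clear. I'll keep pushing.

```bash
python3 -m pendant '[{"jaw":0,"linear":[0.1,-0.7,0],"twist":0},{"jaw":0,"linear":[0.1,-0.7,0],"twist":0},{"jaw":0,"linear":[0.1,-0.6,0],"twist":0},{"jaw":0,"linear":[0.2,-0.5,0],"twist":0},{"jaw":0,"linear":[0.1,-0.3,0],"twist":0},{"jaw":0,"linear":[0,0,0],"twist":0}]'
python3 - <<'E'
from h import *
plan(-1,[1.57],s=.025)
E
```

```text
time: 3.83
position: [0.4646, -0.2758, 0.0913]
tool_rot: [0.908, 0.419, -0.001, -0.001]
ft_force: [2.1, -1.7, 0.7]
grip_width: 0.0009
grip_force: 1.0
t 3.8333 tcp [ 0.4646 -0.2758  0.0913] stand [-0.079  -0.0863] yaw -40.431903234857934 F [ 2.1 -1.7  0.7]
1.57 [-0.08   -0.0831] [ 0.4634 -0.2726  0.091 ] [ 0.16 -0.3   0.03]
```

```bash
for i in 1 ; do python3 -m pendant '[{"jaw":0,"linear":[0.15,-0.15,0],"twist":0},{"jaw":0,"linear":[0.15,-0.15,0],"twist":0},{"jaw":0,"linear":[0,0,0],"twist":0}]'; python3 -m pendant '[{"jaw":0,"linear":[0.1,-0.1,0],"twist":0},{"jaw":0,"linear":[0.1,-0.1,0],"twist":0},{"jaw":0,"linear":[0,0,0],"twist":0}]';done
python3 - <<'E'
from h import *
plan(-1,[1.57],s=.025)
E
```

```text
time: 4.08
position: [0.464, -0.2719, 0.0913]
tool_rot: [0.908, 0.419, -0.001, -0.001]
ft_force: [-1.0, -2.8, 1.3]
grip_width: 0.0005
grip_force: 1.6
time: 4.33
position: [0.4636, -0.2691, 0.0913]
tool_rot: [0.908, 0.419, -0.001, -0.001]
ft_force: [-2.2, -3.8, 0.6]
grip_width: 0.0008
grip_force: 1.7
t 4.3333 tcp [ 0.4636 -0.2691  0.0913] stand [-0.0795 -0.0796] yaw -40.4235495908564 F [-2.2 -3.8  0.6]
1.57 [-0.08   -0.0831] [ 0.4634 -0.2726  0.091 ] [-0.28  0.21  0.03]
```

```bash
python3 -m pendant '[{"jaw":0,"linear":[0.1,-0.1,0],"twist":0},{"jaw":0,"linear":[0.1,-0.1,0],"twist":0},{"jaw":0,"linear":[0,0,0],"twist":0}]'
python3 - <<'E'
from h import *
plan(-1,[1.57],s=.025)
c=cams.camera('top'); cv2.imwrite('pics/t2.png',cv2.resize(c['color'][170:290,330:490],(800,600),interpolation=cv2.INTER_CUBIC))
E
```

```text
time: 4.58
position: [0.4639, -0.2684, 0.0914]
tool_rot: [0.908, 0.42, -0.001, 0.001]
ft_force: [-4.0, -9.0, -1.7]
grip_width: 0.0004
grip_force: 4.3
t 4.5833 tcp [ 0.4639 -0.2684  0.0914] stand [-0.0791 -0.0789] yaw -40.34711293102314 F [-4.  -9.  -1.7]
1.57 [-0.08   -0.0831] [ 0.4634 -0.2726  0.091 ] [-0.36  0.23  0.04]
```

View pics/t2.png

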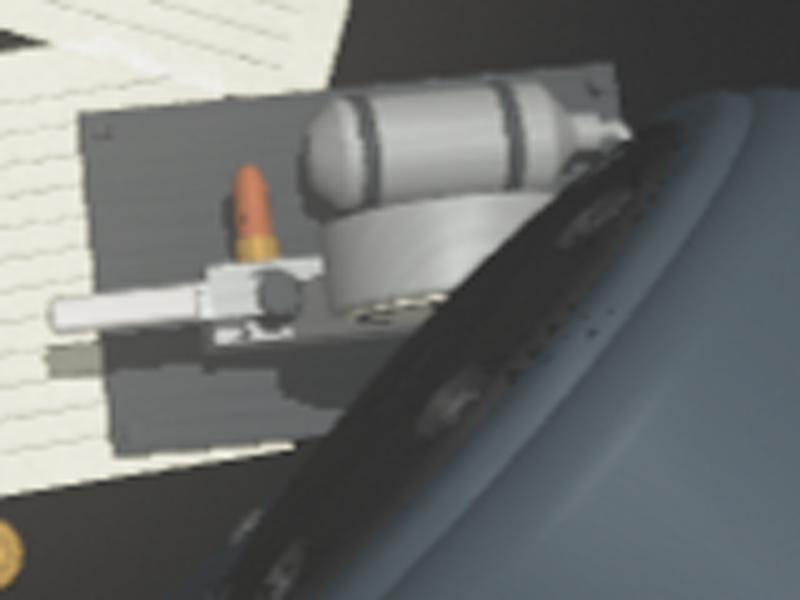

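The arm hides the iso lever, but the plate corners are unchanged at (80,113) and (115,457), so the stand has not moved. Force jumped to 10 N with almost no travel, so the lever is at its stop. I'll give one tiny extra push, then back off along stand −y and rise.

```bash
python3 -m pendant '[{"jaw":0,"linear":[0.07,-0.07,0],"twist":0},{"jaw":0,"linear":[0,0,0],"twist":0}]'
python3 -m pendant '[{"jaw":0,"linear":[-1,1,0],"twist":0},{"jaw":0,"linear":[-1.5,1.5,0],"twist":0},{"jaw":0,"linear":[-1,1,-1],"twist":0},{"jaw":0,"linear":[0,0,-3.5],"twist":0},{"jaw":0,"linear":[0,0,-4],"twist":0},{"jaw":0,"linear":[0,0,-4],"twist":0},{"jaw":0,"linear":[0,0,-4],"twist":0},{"jaw":0,"linear":[0,0,0],"twist":0}]'
python3 - <<'E'
from h import *
plan(-1,[1.57],s=.025)
c=cams.camera('wrist'); cv2.imwrite('pics/w3.png',c['color'])
E
```

```text
time: 4.8
position: [0.464, -0.2683, 0.0915]
tool_rot: [0.908, 0.42, -0.001, 0.002]
ft_force: [-6.0, -11.9, -1.2]
grip_width: 0.0004
grip_force: 5.2
time: 5.47
position: [0.472, -0.3173, 0.2644]
tool_rot: [0.908, 0.419, 0.003, 0.006]
ft_force: [0.4, -1.3, 0.8]
grip_width: 0.0004
grip_force: 0.0
t 5.4667 tcp [ 0.472  -0.3173  0.2644] stand [-0.0751 -0.1283] yaw -40.462622807590556 F [ 0.4 -1.3  0.8]
1.57 [-0.08   -0.0831] [ 0.4634 -0.2726  0.091 ] [ 2.83 -3.8  17.29]
```

View pics/w3.png

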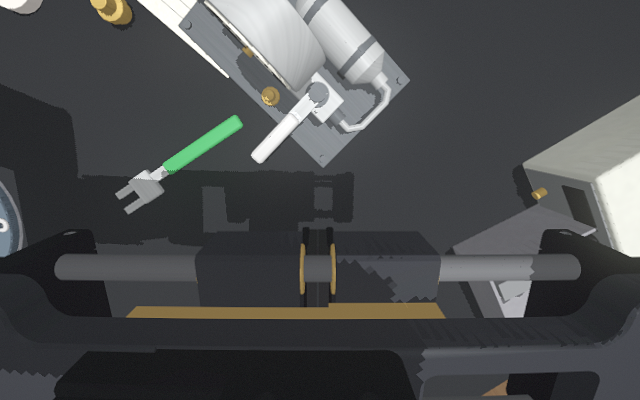

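The iso lever runs from (318,93) to (257,158), parallel to the plate's right edge from (409,77) to (323,163), so it is shut. The plug at (270,96) is still standing. Next is the vent lever.

Run:
```python
from h import *
plan(1,[0.0],s=.037,z=.27)
```

```text
t 5.5167 tcp [ 0.4706 -0.3161  0.261 ] stand [-0.0764 -0.127 ] yaw -40.46217577858474 F [-0.8  0.1 -0.5]
0.0 [0.037 0.138] [ 0.5615 -0.0425  0.27  ] [ 26.71 -10.84  -0.96]
```

```bash
python3 -m pendant '[{"jaw":0,"linear":[0,0,-1.2],"twist":0},{"jaw":0,"linear":[3,-1.2,0],"twist":0},{"jaw":0,"linear":[3,-1.2,0],"twist":0},{"jaw":0,"linear":[3,-1.2,0],"twist":0},{"jaw":0,"linear":[3,-1.2,0],"twist":0},{"jaw":0,"linear":[3,-1.2,0],"twist":0},{"jaw":0,"linear":[3,-1.2,0],"twist":0},{"jaw":0,"linear":[3,-1.2,0],"twist":0},{"jaw":0,"linear":[3,-1.2,0],"twist":0},{"jaw":0,"linear":[2.7,-1.2,0],"twist":0}]'
python3 -m pendant '[{"jaw":0,"linear":[0,0,0],"twist":-7},{"jaw":0,"linear":[0,0,0],"twist":-7},{"jaw":0,"linear":[0,0,0],"twist":-7},{"jaw":0,"linear":[0,0,0],"twist":-7},{"jaw":0,"linear":[0,0,0],"twist":-7},{"jaw":0,"linear":[0,0,0],"twist":-7},{"jaw":0,"linear":[0,0,0],"twist":-7},{"jaw":0,"linear":[0,0,0],"twist":-7},{"jaw":0,"linear":[0,0,0],"twist":-7},{"jaw":0,"linear":[0,0,0],"twist":-7},{"jaw":0,"linear":[0,0,0],"twist":-7},{"jaw":0,"linear":[0,0,0],"twist":-7}]'
python3 -m pendant '[{"jaw":0,"linear":[0,0,0],"twist":-6},{"jaw":0,"linear":[0,0,0],"twist":0},{"jaw":0,"linear":[0,0,0],"twist":0}]'
python3 - <<'E'
from h import *
plan(1,[0.0],s=.037,z=.091)
c=cams.camera('wrist'); cv2.imwrite('pics/w4.png',c['color'])
E
```

```text
time: 6.35
position: [0.5586, -0.0391, 0.2665]
tool_rot: [0.908, 0.419, -0.002, -0.002]
ft_force: [0.7, -0.1, -0.2]
grip_width: 0.0004
grip_force: 0.0
time: 7.35
position: [0.558, -0.0409, 0.2664]
tool_rot: [0.392, 0.92, 0.0, -0.003]
ft_force: [-0.1, -0.4, -0.9]
grip_width: 0.0001
grip_force: 0.0
time: 7.6
position: [0.5586, -0.0413, 0.267]
tool_rot: [0.347, 0.938, 0.0, -0.002]
ft_force: [-0.1, 0.2, 0.8]
grip_width: 0.0003
grip_force: 0.0
t 7.6 tcp [ 0.5586 -0.0413  0.267 ] stand [0.0342 0.1395] yaw 49.37633566540571 F [-0.1  0.2  0.8]
0.0 [0.037 0.138] [ 0.5615 -0.0425  0.091 ] [-0.37  0.11 17.6 ]
```

View pics/w4.png

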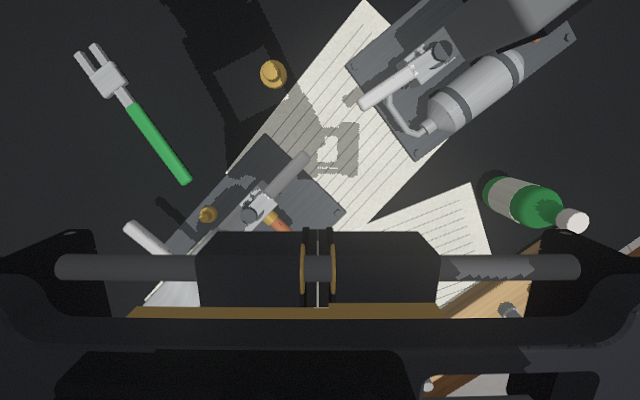

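The vent lever runs from (258,200) to (303,157), and the fingers at (318,240) are behind it, clear of the silencer at (280,222). I'll descend.

```bash
python3 -m pendant '[{"jaw":0,"linear":[-0.4,0.1,3],"twist":0},{"jaw":0,"linear":[0,0,3],"twist":0},{"jaw":0,"linear":[0,0,3],"twist":0},{"jaw":0,"linear":[0,0,3],"twist":0},{"jaw":0,"linear":[0,0,2.5],"twist":0},{"jaw":0,"linear":[0,0,2],"twist":0},{"jaw":0,"linear":[0,0,1],"twist":0},{"jaw":0,"linear":[0,0,0],"twist":0},{"jaw":0,"linear":[0,0,0],"twist":0}]'
python3 - <<'E'
from h import *
plan(1,[0.03,.3,.6,.9,1.2,1.4,1.5,1.57],s=.0225)
E
```

```text
time: 8.4
position: [0.5611, -0.0414, 0.0919]
tool_rot: [0.348, 0.938, 0.001, -0.003]
ft_force: [-1.3, 5.9, -1.1]
grip_width: 0.0002
grip_force: 0.0
t 8.4 tcp [ 0.5611 -0.0414  0.0919] stand [0.0368 0.1392] yaw 49.31614748957305 F [-1.3  5.9 -1.1]
0.03 [0.0201 0.1386] [ 0.5446 -0.0433  0.091 ] [ 1.13 -1.23  0.1 ]
0.3 [-0.0021  0.1411] [ 0.5222 -0.0427  0.091 ] [ 1.73 -1.41  0.01]
0.6 [-0.0266  0.1367] [ 0.4982 -0.0491  0.091 ] [ 1.4  -2.05  0.01]
0.9 [-0.0487  0.1254] [ 0.4772 -0.0623  0.091 ] [ 0.74 -2.37  0.01]
1.2 [-0.0664  0.108 ] [ 0.4609 -0.0811  0.091 ] [ 0.   -2.48  0.  ]
1.4 [-0.075   0.0938] [ 0.4536 -0.096   0.091 ] [-0.41 -1.61 -0.  ]
1.5 [-0.0782  0.0861] [ 0.451  -0.1039  0.091 ] [-0.32 -0.77 -0.  ]
1.57 [-0.08    0.0806] [ 0.4497 -0.1095  0.091 ] [-0.27 -0.51 -0.  ]
```

```bash
python3 -m pendant '[{"jaw":0,"linear":[0,0,0],"twist":0}]'
python3 - <<'E'
from h import *
o=robot.get_obs();print(o['ft_force'],o['moment'],o['position'])
_,_,_,_,th,R,oo=solve()
c=cams.camera('side'); 
x,y=w2pix(c,[.55,-.1,.14]).astype(int);print(x,y)
y0=max(0,y-100);x0=max(0,x-120);cv2.imwrite('pics/s2.png',cv2.resize(c['color'][y0:y0+180,x0:x0+240],(800,600),interpolation=cv2.INTER_CUBIC))
E
```

```text
time: 8.48
position: [0.5615, -0.0415, 0.0925]
tool_rot: [0.348, 0.938, 0.001, -0.003]
ft_force: [-1.1, 4.7, 0.0]
grip_width: 0.0001
grip_force: 0.0
[-1.06462351  4.72887799  0.01778478] [ 0.63972574 -0.08837451 -0.29807371] [ 0.56147816 -0.04154385  0.09252314]
321 182
```

View pics/s2.png

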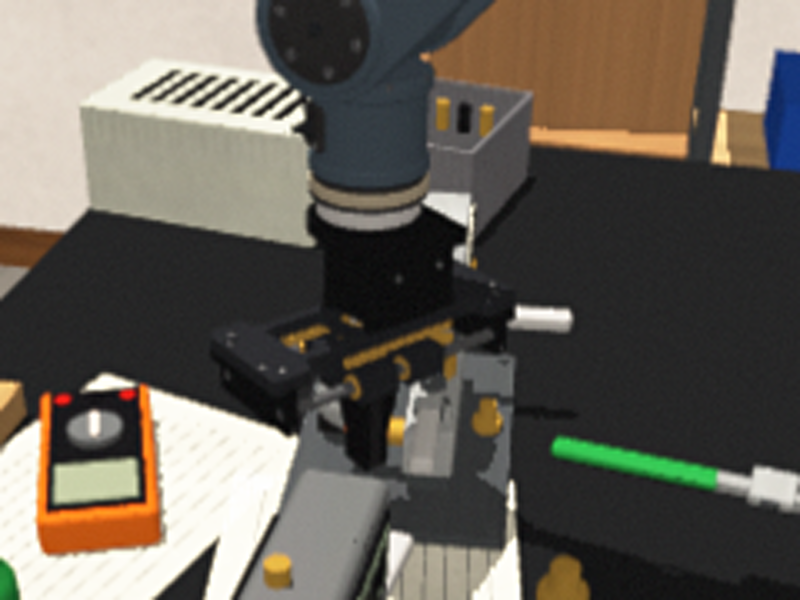

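The fingers are down behind the vent lever, around (370,430). By my geometry the steady 5 N along +y is the gripper body's corner touching the side of the gauge. I'll back off 13 mm along stand +y, turn the body away from the gauge, then return.

```bash
python3 -m pendant '[{"jaw":0,"linear":[0.5,0.5,0],"twist":0},{"jaw":0,"linear":[0.4,0.4,0],"twist":0},{"jaw":0,"linear":[0,0,0],"twist":7},{"jaw":0,"linear":[0,0,0],"twist":7},{"jaw":0,"linear":[0,0,0],"twist":7},{"jaw":0,"linear":[0,0,0],"twist":0},{"jaw":0,"linear":[0,0,0],"twist":0}]'
python3 - <<'E'
from h import *
plan(1,[0.03,.3,.6,.9,1.2,1.4,1.5,1.57],s=.0225)
E
```

```text
time: 9.12
position: [0.5626, -0.0309, 0.0938]
tool_rot: [0.51, 0.86, 0.0, 0.0]
ft_force: [-0.3, 0.5, 0.3]
grip_width: 0.0002
grip_force: 0.0
t 9.1167 tcp [ 0.5626 -0.0309  0.0938] stand [0.0391 0.1495] yaw 28.71358395127421 F [-0.3  0.5  0.3]
0.03 [0.0201 0.1386] [ 0.5446 -0.0433  0.091 ] [-0.22 -2.17  0.28]
0.3 [-0.0021  0.1411] [ 0.5222 -0.0427  0.091 ] [ 1.12 -1.93 -0.  ]
0.6 [-0.0266  0.1367] [ 0.4982 -0.0491  0.091 ] [ 0.59 -2.41 -0.  ]
0.9 [-0.0487  0.1254] [ 0.4772 -0.0623  0.091 ] [-0.15 -2.48 -0.  ]
1.2 [-0.0664  0.108 ] [ 0.4609 -0.0811  0.091 ] [-0.87 -2.33 -0.  ]
1.4 [-0.075   0.0938] [ 0.4536 -0.096   0.091 ] [-0.95 -1.36 -0.  ]
1.5 [-0.0782  0.0861] [ 0.451  -0.1039  0.091 ] [-0.57 -0.6   0.  ]
1.57 [-0.08    0.0806] [ 0.4497 -0.1095  0.091 ] [-0.43 -0.39  0.  ]
```

Contact is gone. Next is the sweep.

```bash
python3 -m pendant '[{"jaw":0,"linear":[-0.1,-0.7,0.2],"twist":0},{"jaw":0,"linear":[-0.1,-0.7,0],"twist":0},{"jaw":0,"linear":[0,-0.7,0],"twist":0},{"jaw":0,"linear":[0.35,-0.6,0],"twist":0},{"jaw":0,"linear":[0.35,-0.6,0],"twist":0},{"jaw":0,"linear":[0.4,-0.7,0],"twist":0},{"jaw":0,"linear":[0.2,-0.8,0],"twist":0},{"jaw":0,"linear":[0.2,-0.8,0],"twist":0},{"jaw":0,"linear":[0.2,-0.8,0],"twist":0}]'
python3 - <<'E'
from h import *
plan(1,[.9,1.2,1.4,1.5,1.57],s=.0225)
E
```

```text
time: 9.87
position: [0.4994, -0.0489, 0.092]
tool_rot: [0.511, 0.86, 0.0, 0.002]
ft_force: [5.6, -0.7, 0.1]
grip_width: 0.0
grip_force: 2.3
t 9.8667 tcp [ 0.4994 -0.0489  0.092 ] stand [-0.0254  0.1368] yaw 28.548971925881887 F [ 5.6 -0.7  0.1]
0.9 [-0.0487  0.1254] [ 0.4772 -0.0623  0.091 ] [-0.11 -2.6   0.1 ]
1.2 [-0.0664  0.108 ] [ 0.4609 -0.0811  0.091 ] [-0.88 -2.32 -0.  ]
1.4 [-0.075   0.0938] [ 0.4536 -0.096   0.091 ] [-0.95 -1.36 -0.  ]
1.5 [-0.0782  0.0861] [ 0.451  -0.1039  0.091 ] [-0.57 -0.6  -0.  ]
1.57 [-0.08    0.0806] [ 0.4497 -0.1095  0.091 ] [-0.44 -0.39  0.  ]
```

```bash
python3 -m pendant '[{"jaw":0,"linear":[0,-0.8,0],"twist":0},{"jaw":0,"linear":[0,-0.8,0],"twist":0},{"jaw":0,"linear":[-0.1,-0.9,0],"twist":0},{"jaw":0,"linear":[-0.3,-0.8,0],"twist":0},{"jaw":0,"linear":[-0.3,-0.8,0],"twist":0},{"jaw":0,"linear":[-0.3,-0.7,0],"twist":0},{"jaw":0,"linear":[-0.4,-0.5,0],"twist":0},{"jaw":0,"linear":[-0.4,-0.5,0],"twist":0},{"jaw":0,"linear":[0,0,0],"twist":0}]'
python3 - <<'E'
from h import *
plan(1,[1.4,1.5,1.57],s=.0225)
E
```

```text
time: 10.62
position: [0.4551, -0.0924, 0.0914]
tool_rot: [0.511, 0.859, -0.0, -0.001]
ft_force: [0.3, 0.9, 1.3]
grip_width: 0.0005
grip_force: 0.5
t 10.6167 tcp [ 0.4551 -0.0924  0.0914] stand [-0.0732  0.0972] yaw 28.493178279571655 F [0.3 0.9 1.3]
1.4 [-0.075   0.0938] [ 0.4536 -0.096   0.091 ] [-0.24 -0.31  0.04]
1.5 [-0.0782  0.0861] [ 0.451  -0.1039  0.091 ] [-0.57 -0.6  -0.  ]
1.57 [-0.08    0.0806] [ 0.4497 -0.1095  0.091 ] [-0.44 -0.39 -0.  ]
```

```bash
python3 -m pendant '[{"jaw":0,"linear":[-0.4,-0.4,0],"twist":0},{"jaw":0,"linear":[-0.4,-0.4,0],"twist":0},{"jaw":0,"linear":[-0.3,-0.2,0],"twist":0},{"jaw":0,"linear":[0,0,0],"twist":0}]'
python3 -m pendant '[{"jaw":0,"linear":[-0.2,-0.1,0],"twist":0},{"jaw":0,"linear":[-0.1,-0.05,0],"twist":0},{"jaw":0,"linear":[0,0,0],"twist":0}]'
python3 - <<'E'
from h import *
plan(1,[1.5,1.57],s=.0225)
E
```

```text
time: 10.95
position: [0.4525, -0.107, 0.0914]
tool_rot: [0.511, 0.859, -0.0, -0.001]
ft_force: [0.8, 1.4, -0.5]
grip_width: 0.0003
grip_force: 0.7
time: 11.2
position: [0.4524, -0.1096, 0.0914]
tool_rot: [0.511, 0.86, -0.0, -0.001]
ft_force: [0.7, 2.9, 0.7]
grip_width: 0.0006
grip_force: 1.3
t 11.2 tcp [ 0.4524 -0.1096  0.0914] stand [-0.0773  0.0803] yaw 28.538006223573486 F [0.7 2.9 0.7]
1.5 [-0.0782  0.0861] [ 0.451  -0.1039  0.091 ] [0.57 0.15 0.04]
1.57 [-0.08    0.0806] [ 0.4497 -0.1095  0.091 ] [-0.44 -0.39 -0.  ]
```

```bash
python3 -m pendant '[{"jaw":0,"linear":[-0.15,-0.07,0],"twist":0},{"jaw":0,"linear":[0,0,0],"twist":0},{"jaw":0,"linear":[0,0,0],"twist":0}]'
python3 -m pendant '[{"jaw":0,"linear":[-0.15,-0.07,0],"twist":0},{"jaw":0,"linear":[0,0,0],"twist":0},{"jaw":0,"linear":[0,0,0],"twist":0}]'
```

```text
time: 11.45
position: [0.4524, -0.1104, 0.0914]
tool_rot: [0.511, 0.859, 0.0, -0.001]
ft_force: [1.4, 5.8, -0.4]
grip_width: 0.0004
grip_force: 3.0
time: 11.7
position: [0.4523, -0.1108, 0.0913]
tool_rot: [0.512, 0.859, 0.001, -0.002]
ft_force: [3.1, 10.9, 1.1]
grip_width: 0.0007
grip_force: 5.2
```

```bash
python3 -m pendant '[{"jaw":0,"linear":[-0.07,-0.03,0],"twist":0},{"jaw":0,"linear":[0,0,0],"twist":0}]'
python3 -m pendant '[{"jaw":0,"linear":[1.4,0.6,0],"twist":0},{"jaw":0,"linear":[2,0.9,0],"twist":0},{"jaw":0,"linear":[0,0,-2],"twist":0},{"jaw":0,"linear":[0,0,-4],"twist":0},{"jaw":0,"linear":[0,0,-4],"twist":0},{"jaw":0,"linear":[0,0,-4],"twist":0},{"jaw":0,"linear":[0,0,-4],"twist":0},{"jaw":0,"linear":[0,-4,0],"twist":0},{"jaw":0,"linear":[0,-4,0],"twist":0},{"jaw":0,"linear":[0,0,0],"twist":0},{"jaw":0,"linear":[0,0,0],"twist":0}]'
python3 - <<'E'
from h import *
plan(-1,[1.57],s=.025)
c=cams.camera('top'); cv2.imwrite('pics/t3.png',cv2.resize(c['color'][170:290,330:490],(800,600),interpolation=cv2.INTER_CUBIC))
E
```

```text
time: 11.87
position: [0.4523, -0.111, 0.0913]
tool_rot: [0.512, 0.859, 0.002, -0.002]
ft_force: [3.5, 12.9, 2.0]
grip_width: 0.0005
grip_force: 6.5
time: 12.78
position: [0.3786, -0.1162, 0.2719]
tool_rot: [0.512, 0.859, -0.001, 0.0]
ft_force: [0.6, 0.4, 0.7]
grip_width: 0.0003
grip_force: 0.0
t 12.7833 tcp [ 0.3786 -0.1162  0.2719] stand [-0.1514  0.0799] yaw 28.354955916675316 F [0.6 0.4 0.7]
1.57 [-0.08   -0.0831] [ 0.4634 -0.2726  0.091 ] [-17.77   0.04  18.12]
```

View pics/t3.png

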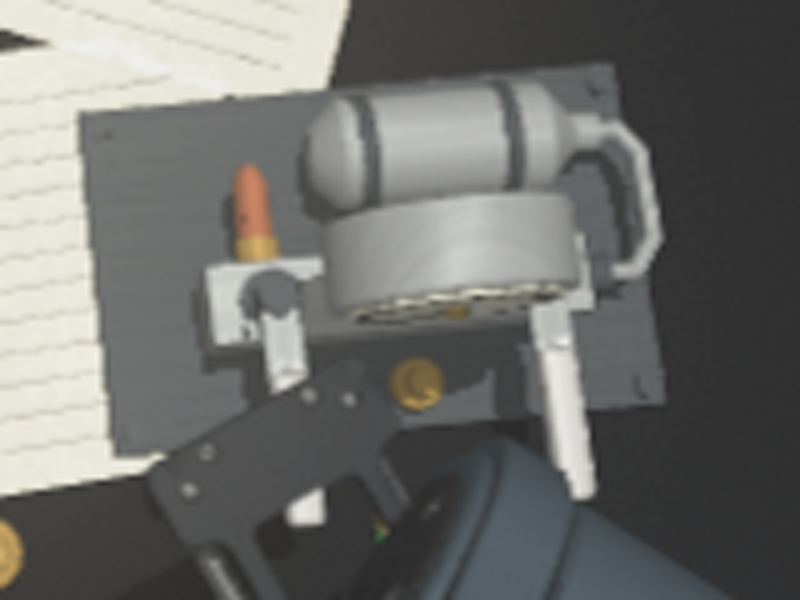

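Both levers point to the front: the iso tip is at (582,495) and the vent tip at (306,522). The plate corners and the plug are unchanged. A quick angle check follows.

Run:
```python
from h import *
c,g,P,L,th,R,o=solve()
for n,p in [('iso',(582,495)),('vent',(306,522))]: print(n,R.T@(g(*p,.086)[:2]-o))
```

```text
iso [-0.09724308 -0.06085219]
vent [-0.09769775  0.05755806]
```

```bash
python3 -c "
from rig import robot
print(robot.hand_in())"
```

```text
the job is handed in; nothing more can be done
None
```

The job is handed in: the dial gauge's isolating lever was pushed shut to its stop, then its vent lever open to its stop, with force rising to about 13 N at each; the stand did not visibly move, though the gripper body briefly touched the dial gauge's side at about 5 N before I backed it off.

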